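# Load a blank under the hooked end of a forming die and lock it in

## Robot

A 7-joint arm with a two-finger parallel gripper is mounted at the origin on the work surface. World frame = base frame: x ahead of the robot, y to its left, z up, the work surface at z = 0. Lengths are in m, angles in rad, forces in N, time in s.
With the tool pointing down it reaches from about 0.425 to 0.95 m from the base axis. Payload 4.7 kg.
Tool frame: the origin (TCP) lies where the fingers leave the gripper's body, on its centre line; the fingertips stand 70 mm ahead of it and the grasp point (between the pads) lies 51 mm ahead of it; z points along the fingers, y is the line along which they close (so a half turn about z gives the same grasp; the last joint's range is limited). The gripper opens to 87 mm and grips with 3 to 60 N. Pads are 19 mm wide; open, the fingers measure 117 mm over their backs; the gripper's body (75 mm by 190 mm) begins 51 mm behind the grasp point.
Start: joints at [1.15, 0.469, -0.049, 1.532, 0.024, 1.141, -0.082], TCP at [0.258, -0.624, 0.292] pointing down, gripper open.
Joint ranges: [-2.59, 2.59], [-0.33, 1.99], [-1.39, 1.29], [0.1, 2.45], [-1.04, 4.18], [0.21, 1.99], [-2.66, 2.66]. Speed limits (rad/s): [2.57, 2.57, 3.14, 3.14, 3.14, 3.14, 3.14].

## Interface

Orientations are given as a rotation vector (axis times angle).
In Python, from station import r gives the robot as it stands. The module is installed in compiled form; this text tells all that it offers.
- The arm moves only by the shell command python3 -m handwheel 'ROWS' [OPENING]. ROWS is JSON, a list of rows, each a list of 2 entries, a list of its own where there are three numbers: the shift along the tool's x, y, z as a fraction of full scale, then the turn, a rotation vector about the tool's x, y, z as a fraction of full scale. A call has 1 to 20 rows; each row is the pose to reach, as a shift and turn from the pose commanded when the call began, along the tool's axes at that moment; what a row does not reach only later rows make up. Full scale, the value 1, is 75 cm for a shift and pi/2 rad for a turn. A row lasts 1/12 s, in which the tool goes at most 41.7 mm and 7.16 degrees, less where a joint would pass 70% of its speed; a pose out of reach is approached as far as the arm can. A call with a number of a shift or a turn outside -1 to 1 is refused whole. A call with a gripper value outside its range is refused whole. OPENING is the closure, from -1 (fully open) to 1 (shut), set as the call begins (- or left out, the last holds). The fingers move at their own pace and stop on an object; the grip force is fixed at half the most. Time passes only in rows, so rows that repeat a pose let the fingers close. It gives the time, the measured TCP pose, the force, the opening and the grip force at its end, in the units of the state.
- r.read_state(): the state, without advancing time (a new reading comes with each control period).
- r.get_image(name): name is "side" or "top" or "wrist"; returns the picture (384x512x3 uint8, red, green, blue); there is no depth.
- r.camera_params(name): a dict with "camera_matrix" (3x3 intrinsics, pixels), "pose" (4x4, takes a point from camera to world coordinates). Camera axes: x right, y down, z forward; pixel columns grow to the right and rows downward; lengths in m; the calibration is good to about 2 mm. A picture is of the moment at which its call begins: read the wrist's pose just before it. camera_params takes no time and is no camera call; for the wrist camera it gives the pose at the moment of the call.
- r.job_done(): hands the job in; it is judged then, once.
The state is a dict: "time": time; "joint_pos": joint angles; "joint_velocities": joint speeds; "joint_efforts": joint torques, N m; "ee_pos": TCP position; "eef_rot": TCP orientation; "contact_force": force on the tool from outside, world axes, zero at the start; "torque": the same for the moment, N m; "width": finger opening in m; "gripper_force": force on a finger pad.
Only numpy, scipy, OpenCV 4.12 (cv2) and the standard library are available. Lean on these libraries where they do the work, as an engineer would, in place of code of your own. Each camera call takes 0.05 s, during which the arm holds its last target. There are 200 camera calls.

## Task

Load the forming die: pick the blank whose outline fits the die's nest and seat it fully home in it, lying flat, with one end tucked under the fixed lip. Then slide the keeper by its post all the way in over the blank's free end, and let go. Leave the other blanks, the tools and the other things where they are.

Things in the scene. Friction and masses are not known exactly. Their poses are not given: they have to be found in the camera images.
- long_blank: The blank to load: bare steel rectangular plate 90 x 56 x 8 mm, lying flat on the table among two others of the same metal and thickness. Origin at the plate's centre (4 mm above its underside); x along the 90 mm length, y across the 56 mm width, z through the thickness. Either end and either face may be used.
- square_blank: Another bare steel blank, 56 x 56 x 8 mm, too short for the nest; leave it. Origin at its centre.
- round_blank: Another bare steel blank, a disc of 66 mm diameter, 8 mm thick; leave it. Origin at its centre.
- nest (a point): Centre of the floor of the die's nest, 36 mm above the table. x from hooked end to keeper end, y across, z up. Cavity 93 x 59 mm, 8 mm deep: a seated blank's top is flush with the walls, its centre 4 mm above this point. End wall at +x 8 mm high. Side walls only at the four corners (|x| 24 to 46.5 mm, 12 mm thick); between them finger reliefs, floor 6 mm below nest floor.
- lip (a point): Middle of the lower edge of the fixed lip at the nest's -x end: x = -37.5 mm, 13 mm above the nest floor. The lip is 8 mm thick and reaches 9 mm over the nest from the end wall at x = -46.5 mm, so a level blank cannot be lowered in: it enters that end first, tilted 8 to 18 degrees, until it meets the end wall, and is then laid down.
- die: The steel die, fixed to the table. Origin on the table under the nest's centre, axes as the nest's. Block 190 x 130 x 30 mm (x from -68 to +122 mm, y from -65 to +65 mm); the finger reliefs open out over its top to its sides.
- keeper (a joint): The keeper's slide, in m along the nest's x: 0 = fully in over the blank's end, 0.028 = fully drawn back, clear of the nest. It moves stiffly (about 3 N) and stays where left. The keeper is a steel plate 50 x 40 x 6 mm whose underside is 10 mm above the nest floor; its leading edge lies at x = +38 mm + joint value.
- keeper_post (a point): Centre of the top of the keeper's upright round post, 16 mm diameter, standing 28 mm above the keeper plate; this point is 44 mm above the nest floor and at x = 72 mm + joint value, y = 0 of the nest.
- brush: Hand brush lying on the table between the blanks and the die; bystander. Origin on its underside.
- wrench: Steel wrench lying on the table; bystander. Origin on its underside.
- oil_bottle: White plastic bottle, 60 mm diameter, 170 mm tall, standing; bystander. Origin at the centre of its underside.
- collar: Steel collar, 50 mm diameter, 22 mm high; bystander. Origin at the centre of its underside.
Not all that is in view belongs to the job. Leave any turquoise look-alike of the die alone. What is shaped like the long_blank but blue is not meant.

How it is judged:
On the way, in this order (a step that is already met when the one before it is completed fails the run):
1. the long blank lies fully home in the nest while the keeper is still drawn back (x of long_blank in the frame of nest between -0.003 and 0.003 m and y of long_blank in the frame of nest between -0.003 and 0.003 m and z of long_blank in the frame of nest between 0.002 and 0.0055 m and angle between the z axis of long_blank and the z axis of nest, either way round below 0.035 rad and angle between the x axis of long_blank and the x axis of nest, either way round below 0.08 rad and value of joint keeper above 0.012 m), for 0.2 s.
2. the keeper is fully in over the seated blank (x of long_blank in the frame of nest between -0.003 and 0.003 m and y of long_blank in the frame of nest between -0.003 and 0.003 m and z of long_blank in the frame of nest between 0.002 and 0.0055 m and angle between the z axis of long_blank and the z axis of nest, either way round below 0.035 rad and angle between the x axis of long_blank and the x axis of nest, either way round below 0.08 rad and value of joint keeper below 0.004 m), for 0.2 s.
At the end, for the whole second after the job is handed in: The long blank rests in the nest: centre within 3 mm of the nest's centre along and across, its centre 2 to 5.5 mm above the nest floor, flat within 2 degrees, its length along the nest within 4.5 degrees; the keeper is within 4 mm of fully in; the blank is at rest (all of step 2 and linear speed of long_blank below 0.02 m/s); the robot touches nothing.
It fails at once if another blank is moved by more than 25 mm (distance of any of square_blank, round_blank from where it was at the start of the episode above 0.025 m).
It fails at once if the brush, wrench, bottle or collar is moved by more than 25 mm (distance of any of brush, wrench, oil_bottle, collar from where it was at the start of the episode above 0.025 m).
It also fails if it takes over 54 s, if anything falls off the work surface, if the arm or the gripper's body presses on something with over 40 N, if the wrist force passes 120 N, or if a joint passes its speed limit or range.

## Working session

There is one attempt and no reset: what is moved stays moved. The work goes in short steps, Python scripts to look and compute and a shell command to move; the robot and the scene stay as the last step left them, time stands still between calls to the robot, and variables do not carry over. Pictures are saved under pics/ and viewed, at most 10 in all, crops included, and the job is handed in when it is done.

```bash
mkdir -p pics; python3 - <<'E'
from station import r
import cv2,numpy as np
s=r.read_state();print({k:np.round(v,3).tolist() for k,v in s.items()})
for n in("side","top"):
    im=r.get_image(n);cv2.imwrite(f"pics/{n}0.png",im[:,:,::-1])
    p=r.camera_params(n);print(n,p["camera_matrix"],p["pose"])
E
```

```text
{'time': 0.0, 'joint_pos': [1.15, 0.469, -0.049, 1.534, 0.024, 1.141, -0.082], 'joint_velocities': [0.001, -0.0, -0.001, -0.002, -0.0, 0.001, -0.001], 'joint_efforts': [-0.0, -50.797, -0.081, -23.616, -0.061, 0.038, 0.0], 'ee_pos': [0.258, -0.623, 0.291], 'eef_rot': [-3.08, -0.611, 0.001], 'contact_force': [-0.116, -0.248, 0.367], 'torque': [-0.017, 0.009, 0.044], 'gripper_force': 0.0, 'width': 0.087}
side [[494.57667612   0.         253.12379355]
 [  0.         494.57667612 187.67928296]
 [  0.           0.           1.        ]] [[ 0.60370849 -0.5103771   0.6124143  -0.45921839]
 [-0.7971534  -0.39522726  0.45644481 -0.72062221]
 [ 0.00908385 -0.76374775 -0.64545089  1.1135394 ]
 [ 0.          0.          0.          1.        ]]
top [[347.56905422   0.         251.32479392]
 [  0.         347.56905422 190.17354754]
 [  0.           0.           1.        ]] [[ 0.01907104 -0.98747194  0.15663799  0.33891447]
 [-0.99968406 -0.01626742  0.01916131 -0.0207429 ]
 [-0.01637316 -0.15695392 -0.98747019  1.02383887]
 [ 0.          0.          0.          1.        ]]
```

View pics/top0.png

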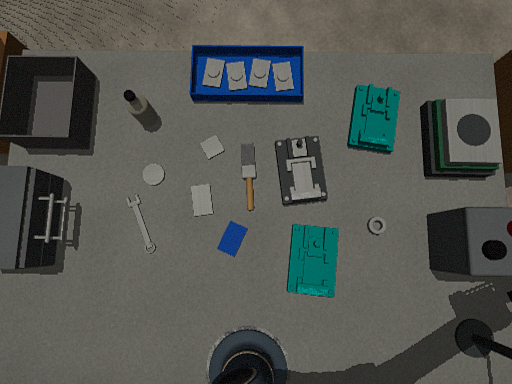

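View pics/side0.png

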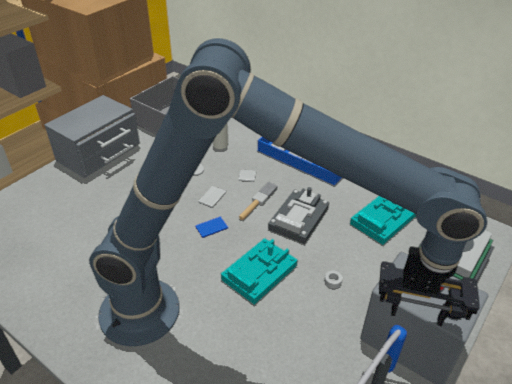

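Top view: the long blank is the white rectangle at (202,200). The square is at (212,147), the disc at (153,174), the blue look-alike at (232,238), and the turquoise dies at (374,118) and (313,260). The real die is the dark block at (301,170), with its post at about (299,145), so +x of the nest points up the image. I'll measure these and enlarge one crop to confirm.

```bash
cat > h.py <<'E'
from station import r
import cv2,numpy as np
from scipy.spatial.transform import Rotation as R
def cast(p,uv,z):
    K,T=p["camera_matrix"],p["pose"]
    uv=np.atleast_2d(uv).astype(float)
    d=np.c_[uv,np.ones(len(uv))]@np.linalg.inv(K).T@T[:3,:3].T
    return T[:3,3]+d*((z-T[2,3])/d[:,2])[:,None]
def proj(p,X):
    K,T=p["camera_matrix"],p["pose"]
    q=(np.atleast_2d(X)-T[:3,3])@T[:3,:3]@K.T
    return q[:,:2]/q[:,2:]
def tool(s=None):
    s=s or r.read_state()
    return np.array(s["ee_pos"]),R.from_rotvec(s["eef_rot"])
def rel(pos,rot):
    "shift (fraction) and turn (fraction) from present pose to the goal"
    p,q=tool()
    return np.round(q.inv().apply(np.array(pos)-p)/0.75,4),np.round((q.inv()*rot).as_rotvec()/(np.pi/2),4)
E
python3 - <<'E'
from h import *
im=cv2.imread("pics/top0.png");p=r.camera_params("top")
c=im[125:225,130:340];cv2.imwrite("pics/c0.png",cv2.resize(c,None,fx=3.8,fy=3.8,interpolation=cv2.INTER_CUBIC))
hsv=cv2.cvtColor(im,cv2.COLOR_BGR2HSV)
m=((hsv[...,1]<40)&(hsv[...,2]>155)).astype(np.uint8)
for t in cv2.findContours(m,0,1)[0]:
    if cv2.contourArea(t)>100:
        w=cast(p,t[:,0]+0.,0.008)[:,:2]
        b=cv2.minAreaRect((w*1000).astype(np.float32));print(cv2.minAreaRect(t)[0],b)
w=r.camera_params("wrist");po,q=tool();T=w["pose"]
print(w["camera_matrix"],q.inv().apply(T[:3,3]-po),q.inv().as_matrix()@T[:3,:3])
for u in [(301,148),(299,145),(303,200),(277,139),(319,136),(327,201),(284,206)]:print(u,cast(p,u,.036))
E
```

```text
[[292.64530556   0.         261.94772853]
 [  0.         292.64530556 191.26146083]
 [  0.           0.           1.        ]] [ 0.07407965  0.0011097  -0.09313947] [[-7.37805398e-04 -9.62835913e-01 -2.70086023e-01]
 [ 9.99999647e-01 -6.01734315e-04 -5.86604694e-04]
 [ 4.02284038e-04 -2.70086360e-01  9.62836017e-01]]
(301, 148) [[ 0.62300667 -0.14462551  0.036     ]]
(299, 145) [[ 0.63200561 -0.13880524  0.036     ]]
(303, 200) [[ 0.46960974 -0.14982088  0.036     ]]
(277, 139) [[ 0.64934726 -0.07423989  0.036     ]]
(319, 136) [[ 0.66021717 -0.19756903  0.036     ]]
(327, 201) [[ 0.46789028 -0.21813106  0.036     ]]
(284, 206) [[ 0.45143371 -0.09567241  0.036     ]]
```

View pics/c0.png

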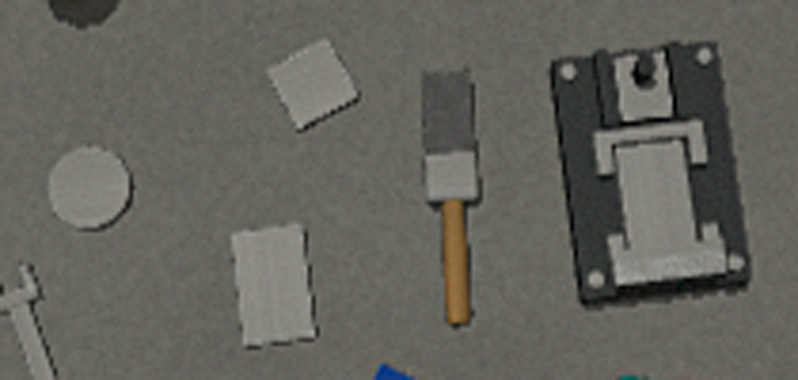

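The crop confirms it: the long blank (1.6:1 rectangle) is at crop (274,285), the disc at (90,188) and the square at (313,84). The grey die's lip is nearest the robot, around crop (670,260). The keeper is drawn back at the far end, post around (645,68).

```bash
python3 - <<'E'
from h import *
p=r.camera_params("top")
f=lambda a:np.array(a)/3.8+[130,125]-.4
B=cast(p,f([(232,235),(302,224),(316,338),(245,347)]),.008)
D=cast(p,f([(553,62),(716,42),(748,284),(583,303)]),.030)
yaw=lambda C:np.degrees(np.arctan2(*(((C[0]+C[1])-(C[2]+C[3]))[[1,0]])))
print("blank",B.mean(0),yaw(B),[np.linalg.norm(B[i]-B[i-1]) for i in range(4)])
print("die",D.mean(0),yaw(D),[np.linalg.norm(D[i]-D[i-1]) for i in range(4)])
print("post",cast(p,f((645,68)),.08))
yb=np.radians(yaw(B))
goal=R.from_euler("Z",yb)*R.from_euler("X",np.pi)
print(goal.as_matrix().round(2),rel(B.mean(0)*[1,1,0]+[0,0,.25],goal))
E
```

```text
blank [0.46896479 0.14521611 0.008     ] 9.131028722342762 [np.float64(0.08860632739085728), np.float64(0.055394267951132475), np.float64(0.09030215338203), np.float64(0.05522162905551149)]
die [ 0.55970262 -0.14398546  0.03      ] 6.975481105833883 [np.float64(0.1899574447717218), np.float64(0.12795636493035842), np.float64(0.1910089209125083), np.float64(0.1256066076325811)]
post [[ 0.62623004 -0.13450665  0.08      ]]
[[ 0.99  0.16  0.  ]
 [ 0.16 -0.99 -0.  ]
 [-0.    0.   -1.  ]] (array([ 0.6519, -0.8395,  0.0565]), array([-0.0011,  0.0002,  0.148 ]))
```

```bash
python3 - <<'E'
from h import *
y=np.radians(7);print(rel([.533,-.147,.25],R.from_euler("Z",y)*R.from_euler("X",np.pi)))
E
```

```text
(array([ 0.582 , -0.4468,  0.0558]), array([-0.0011,  0.0002,  0.1717]))
```

```bash
python3 -m handwheel '[[[0.582,-0.4468,0.0558],[-0.001,0,0.1717]],[[0.582,-0.4468,0.0558],[-0.001,0,0.1717]],[[0.582,-0.4468,0.0558],[-0.001,0,0.1717]],[[0.582,-0.4468,0.0558],[-0.001,0,0.1717]],[[0.582,-0.4468,0.0558],[-0.001,0,0.1717]],[[0.582,-0.4468,0.0558],[-0.001,0,0.1717]],[[0.582,-0.4468,0.0558],[-0.001,0,0.1717]],[[0.582,-0.4468,0.0558],[-0.001,0,0.1717]],[[0.582,-0.4468,0.0558],[-0.001,0,0.1717]],[[0.582,-0.4468,0.0558],[-0.001,0,0.1717]],[[0.582,-0.4468,0.0558],[-0.001,0,0.1717]],[[0.582,-0.4468,0.0558],[-0.001,0,0.1717]],[[0.582,-0.4468,0.0558],[-0.001,0,0.1717]],[[0.582,-0.4468,0.0558],[-0.001,0,0.1717]],[[0.582,-0.4468,0.0558],[-0.001,0,0.1717]],[[0.582,-0.4468,0.0558],[-0.001,0,0.1717]],[[0.582,-0.4468,0.0558],[-0.001,0,0.1717]],[[0.582,-0.4468,0.0558],[-0.001,0,0.1717]]]' -1
python3 - <<'E'
from h import *
print(tool()[0],tool()[1].as_rotvec())
import pickle
p=r.camera_params("wrist");pickle.dump(p,open("die.pkl","wb"))
im=r.get_image("wrist");cv2.imwrite("pics/w1.png",im[:,:,::-1])
cv2.imwrite("pics/w1b.png",cv2.resize(im[:,:,::-1],(800,600),interpolation=cv2.INTER_CUBIC))
print(rel([.469,.145,.22],R.from_euler("Z",np.radians(9.1))*R.from_euler("X",np.pi)))
E
```

```text
time: 1.6
ee_pos: [0.5324, -0.1496, 0.2503]
eef_rot: [3.134, 0.186, -0.0]
contact_force: [-0.1, -0.6, 0.5]
width: 0.0871
gripper_force: 0.0
[ 0.53240204 -0.14956765  0.25033083] [ 3.13369771e+00  1.86121746e-01 -4.80802558e-04]
(array([-0.0375, -0.3999,  0.0397]), array([ 0.0014,  0.0002, -0.0255]))
```

View pics/w1b.png

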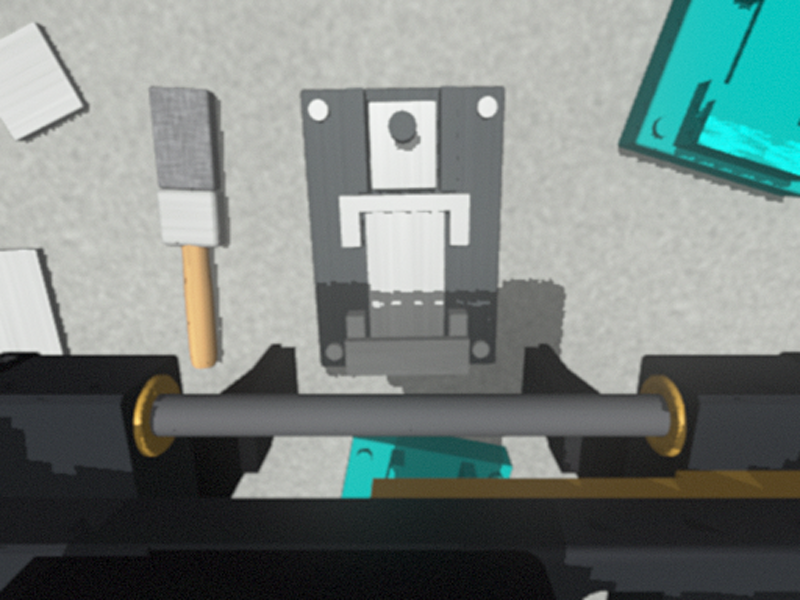

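Wrist view: the nest is centred at about (405,270) in the enlarged picture. Its far wall runs from (341,195) to (469,247), the lip from (345,340) to (469,372), and the post is at (403,127). The keeper is drawn back. I'll extract the edges.

```bash
python3 - <<'E'
from h import *
import pickle
p=pickle.load(open("die.pkl","rb"));im=cv2.imread("pics/w1.png");g=cv2.cvtColor(im,6).astype(float)
np.set_printoptions(precision=1,suppress=True,linewidth=200)
def edges(row,a,b,h=3,n=2,sgn=None):
    v=g[row-h:row+h+1,a:b].mean(0);d=np.gradient(v)
    o=[]
    for i in range(1,len(d)-1):
        if abs(d[i])>12 and abs(d[i])>=abs(d[i-1]) and abs(d[i])>abs(d[i+1]):
            e=np.abs(d[i-1:i+2]);o.append((round(a+i+(e[2]-e[0])/(2*(2*e[1]-e[0]-e[2])+1e-9),2),int(d[i])))
    return o
for row in(129,132,144,150,165,175,228,232):print(row,edges(row,185,330,1))
def colE(c,a,b):
    return [(y,round(d)) for y,d in zip(range(a,b),np.gradient(g[a:b,c-2:c+3].mean(1))) if abs(d)>15]
for c in(225,245,260,275,290):print("col",c,colE(c,110,145),colE(c,205,245))
gt=cv2.threshold(g[0:110,185:330].astype(np.uint8),175,255,0)[1]
for t in cv2.findContours(gt,0,1)[0]:
    if cv2.contourArea(t)>50:print(cv2.minEnclosingCircle(t),np.array(cv2.minAreaRect(t)[0])+[185,0])
E
```

```text
129 [(np.float64(196.99), -37), (np.float64(216.65), 49), (np.float64(300.2), -51), (np.float64(320.31), 31)]
132 [(np.float64(197.09), -37), (np.float64(216.78), 50), (np.float64(300.12), -49), (np.float64(320.26), 31)]
144 [(np.float64(198.07), -35), (np.float64(217.58), 46), (np.float64(229.94), -58), (np.float64(233.33), 55), (np.float64(284.03), -48), (np.float64(287.58), 47), (np.float64(299.89), -45), (np.float64(319.92), 31)]
150 [(np.float64(198.28), -32), (np.float64(217.86), 50), (np.float64(230.14), -61), (np.float64(233.64), 49), (np.float64(283.94), -47), (np.float64(287.59), 47), (np.float64(299.7), -43), (np.float64(319.68), 32)]
165 [(np.float64(199.3), -31), (np.float64(234.51), 42), (np.float64(283.93), -47), (np.float64(318.85), 37)]
175 [(np.float64(200.3), -35), (np.float64(234.97), 47), (np.float64(283.9), -47), (np.float64(318.73), 36)]
228 [(np.float64(188.65), 55), (np.float64(204.48), -43), (np.float64(209.11), 16), (np.float64(217.88), -17), (np.float64(220.86), 22), (np.float64(299.91), -23), (np.float64(303.85), 13), (np.float64(316.76), 16)]
232 [(np.float64(189.08), 54), (np.float64(205.01), -45), (np.float64(220.79), 23), (np.float64(299.9), -17)]
col 225 [(124, 34), (125, 52), (126, 26)] [(240, 22), (241, 25)]
col 245 [(119, -20), (120, -60), (121, -55), (123, 32), (124, 54), (125, 43), (134, -17), (136, 16)] [(239, 16), (240, 22)]
col 260 [(119, -33), (120, -63), (121, -39), (123, 42), (124, 58), (125, 32), (134, -27), (136, 26), (137, 19)] []
col 275 [(119, -51), (120, -64), (121, -21), (122, 18), (123, 47), (124, 56), (125, 26), (134, -20), (136, 19)] []
col 290 [(123, 48), (124, 52), (125, 20)] []
((72.5, 87.0), 30.07084846496582) [257.  87.]
((18.5, 69.73076629638672), 6.749417781829834) [203.3  69.8]
((126.5, 68.0), 6.500100135803223) [311.5  68. ]
((72.0, 54.5), 90.30098724365234) [257.   54.5]
```

```bash
python3 - <<'E'
from h import *
import pickle
p=pickle.load(open("die.pkl","rb"));np.set_printoptions(precision=4,suppress=True)
A=lambda l,r_,row,z:(cast(p,[(l,row),(r_,row)],z))
mids=[]
for l,r_,row,z in[(216.65,300.2,129,.044),(217.86,299.7,150,.044),(230.0,287.58,147,.044),(233.5,284,147,.036),(234.97,283.9,175,.036),(220.8,299.9,232,.057),(197,320.3,129,.030),(200.3,318.7,175,.030)]:
    w=A(l,r_,row,z);mids.append(w.mean(0));print(row,z,np.linalg.norm(w[0]-w[1]),w.mean(0))
m=np.array(mids);c=np.polyfit(m[:,0],m[:,1],1);print("yaw",np.degrees(np.arctan(c[0])),"resid mm",1e3*(np.polyval(c,m[:,0])-m[:,1]))
yaw=np.arctan(c[0]);u=np.array([np.cos(yaw),np.sin(yaw)])
bo=cast(p,[(203.3,69.8),(311.5,68),(481/1.5625,349/1.5625),(335/1.5625,352/1.5625)],.030);print(bo, bo.mean(0))
e=cast(p,(258.5,134.3),.044)[0];e2=cast(p,(258.5,136.7),.036)[0];l=cast(p,(258.5,217),.057)[0];po=cast(p,(403/1.5625,126/1.5625),.08)[0]
for n,q,x in(("wall",e,46.5),("wallfloor",e2,46.5),("lip",l,-37.5)):print(n,q[:2]-u*x/1000)
print("post",po)
E
```

```text
129 0.044 0.08378771528773347 [ 0.5868 -0.141   0.044 ]
150 0.044 0.08366572748104964 [ 0.566  -0.1437  0.044 ]
147 0.044 0.05870181329534078 [ 0.569  -0.1434  0.044 ]
147 0.036 0.05285933250177049 [ 0.568  -0.1434  0.036 ]
175 0.036 0.0525728238780103 [ 0.5383 -0.1476  0.036 ]
232 0.057 0.08369699534697035 [ 0.4818 -0.1552  0.057 ]
129 0.03 0.12943243266057355 [ 0.5859 -0.1412  0.03  ]
175 0.03 0.12969773003247978 [ 0.537  -0.1478  0.03  ]
yaw 7.736122873314796 resid mm [ 0.0087 -0.0586  0.0077 -0.1238  0.0105  0.0076  0.1075  0.0403]
[[ 0.6369 -0.0798  0.03  ]
 [ 0.6512 -0.1866  0.03  ]
 [ 0.4871 -0.2094  0.03  ]
 [ 0.4722 -0.1031  0.03  ]] [ 0.5618 -0.1447  0.03  ]
wall [ 0.5356 -0.1479]
wallfloor [ 0.5325 -0.1482]
lip [ 0.5355 -0.1463]
post [ 0.6289 -0.136   0.08  ]
```

Nest fix: (0.535, -0.148), yaw 7.7°, with all the widths agreeing with the description. Now over to the blank.

```bash
python3 -m handwheel '[[[-0.0375,-0.3999,0.0397],[0.001,0,-0.0255]],[[-0.0375,-0.3999,0.0397],[0.001,0,-0.0255]],[[-0.0375,-0.3999,0.0397],[0.001,0,-0.0255]],[[-0.0375,-0.3999,0.0397],[0.001,0,-0.0255]],[[-0.0375,-0.3999,0.0397],[0.001,0,-0.0255]],[[-0.0375,-0.3999,0.0397],[0.001,0,-0.0255]],[[-0.0375,-0.3999,0.0397],[0.001,0,-0.0255]],[[-0.0375,-0.3999,0.0397],[0.001,0,-0.0255]],[[-0.0375,-0.3999,0.0397],[0.001,0,-0.0255]],[[-0.0375,-0.3999,0.0397],[0.001,0,-0.0255]],[[-0.0375,-0.3999,0.0397],[0.001,0,-0.0255]],[[-0.0375,-0.3999,0.0397],[0.001,0,-0.0255]]]'
python3 - <<'E'
from h import *
print(tool()[0],tool()[1].as_rotvec())
p=r.camera_params("wrist")
im=r.get_image("wrist")[:,:,::-1].copy();cv2.imwrite("pics/w2.png",im)
m=((im.min(2)>205)*255).astype(np.uint8)
m=cv2.morphologyEx(m,cv2.MORPH_OPEN,np.ones((5,5)))
for t in cv2.findContours(m,0,1)[0]:
    if cv2.contourArea(t)>400:
        w=cast(p,t[:,0]+0.,.008)[:,:2]*1000
        print(cv2.minAreaRect(t)[0],cv2.minAreaRect(w.astype(np.float32)))
o=im.copy();cv2.drawContours(o,cv2.findContours(m,0,1)[0],-1,(0,0,255),1)
cv2.imwrite("pics/w2b.png",cv2.resize(o,(800,600)))
E
```

```text
time: 2.65
ee_pos: [0.4695, 0.1445, 0.2202]
eef_rot: [3.131, 0.248, 0.001]
contact_force: [0.4, 0.3, -0.3]
width: 0.087
gripper_force: 0.0
[0.46953677 0.14448486 0.22020833] [3.13093650e+00 2.47796709e-01 7.80736778e-04]
(259.5, 162.5) ((488.72283935546875, 149.0617218017578), (50.123992919921875, 53.94060134887695), 9.007022857666016)
(124.66098022460938, 86.32674407958984) ((542.4510498046875, 292.0705871582031), (55.85746765136719, 62.857208251953125), 44.56090545654297)
(314.2500305175781, 19.249998092651367) ((631.306640625, 120.62870788574219), (52.072654724121094, 54.36558151245117), 30.438417434692383)
```

View pics/w2b.png

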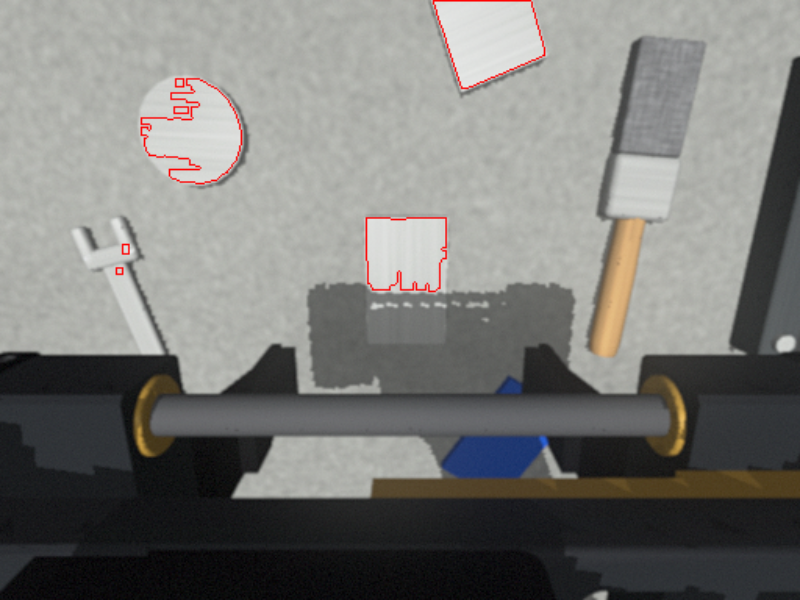

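The blank appears at (366–447, 217–344), squared to the tool. The lower part is in the gripper's shadow. The brush is well clear, and the blue look-alike at (490,430) will be about 60 mm from the fingers, which I'll check.

```bash
python3 - <<'E'
from h import *
p=r.camera_params("wrist");np.set_printoptions(precision=4,suppress=True)
C=cast(p,np.array([(366,217.5),(447,217.5),(446.5,344),(367,344)])/1.5625-.3,.008)
u=C[0]+C[1]-C[2]-C[3];y=np.arctan2(u[1],u[0])
print(C.mean(0),np.degrees(y),[np.linalg.norm(C[i]-C[i-1]) for i in range(4)])
blue=cast(p,np.array([(512,377),(442,468),(505,478)])/1.5625,.008);print(blue)
g=R.from_euler("Z",np.radians(9.1))*R.from_euler("X",np.pi)
c=C.mean(0)
print(rel([c[0],c[1],.0725],g)); print(g.inv().apply(blue-c))
E
```

```text
[0.4695 0.1458 0.008 ] 9.030747210908816 [np.float64(0.08922002760910634), np.float64(0.053498108121698605), np.float64(0.08922599517687771), np.float64(0.05669142882338118)]
[[0.4118 0.0587 0.008 ]
 [0.3282 0.0956 0.008 ]
 [0.327  0.0455 0.008 ]]
(array([ 0.0002, -0.0016,  0.1969]), array([ 0.0005, -0.0003, -0.0003]))
[[-0.0707  0.0769  0.    ]
 [-0.1475  0.0273  0.    ]
 [-0.1566  0.0765  0.    ]]
```

```bash
python3 -m handwheel '[[[0,-0.0016,0.05],[0,0,0]],[[0,-0.0016,0.1],[0,0,0]],[[0,-0.0016,0.15],[0,0,0]],[[0,-0.0016,0.18],[0,0,0]],[[0,-0.0016,0.19],[0,0,0]],[[0,-0.0016,0.195],[0,0,0]],[[0,-0.0016,0.1983],[0,0,0]],[[0,-0.0016,0.1983],[0,0,0]],[[0,-0.0016,0.1983],[0,0,0]]]'
python3 -m handwheel '[[[0,0,0],[0,0,0]],[[0,0,0],[0,0,0]],[[0,0,0],[0,0,0]],[[0,0,0],[0,0,0]],[[0,0,0],[0,0,0]],[[0,0,0],[0,0,0]],[[0,0,0],[0,0,0]],[[0,0,0],[0,0,0]],[[0,0,0],[0,0,0]],[[0,0,0],[0,0,0]]]' 1
```

```text
time: 3.45
ee_pos: [0.4697, 0.1481, 0.0728]
eef_rot: [-3.131, -0.254, -0.005]
contact_force: [-0.6, -0.5, 0.7]
width: 0.0872
gripper_force: 0.0
time: 4.28
ee_pos: [0.4687, 0.1477, 0.0715]
eef_rot: [3.131, 0.254, 0.0]
contact_force: [0.3, -1.9, 3.2]
width: 0.0554
gripper_force: 30.0
```

Gripped at 55.4 mm. Lift and check the hold.

```bash
python3 -m handwheel '[[[0,0,-0.02],[0,0,0]],[[0,0,-0.06],[0,0,0]],[[0,0,-0.11],[0,0,0]],[[0,0,-0.15],[0,0,0]],[[0,0,-0.17],[0,0,0]],[[0,0,-0.17],[0,0,0]],[[0,0,-0.17],[0,0,0]]]'
python3 - <<'E'
from h import *
g0=R.from_euler("Z",np.radians(7.74))*R.from_euler("X",np.pi)
for i in range(3):
  print(tool()[0],tool()[1].as_rotvec());im=r.get_image("wrist")[:,:,::-1]
cv2.imwrite("pics/w3.png",im)
cv2.imwrite("pics/w3b.png",cv2.resize(im,(800,600)))
E
```

```text
time: 4.87
ee_pos: [0.4682, 0.1479, 0.1985]
eef_rot: [3.131, 0.254, 0.0]
contact_force: [-0.7, 0.4, -4.5]
width: 0.0554
gripper_force: 30.0
[0.46820432 0.14786884 0.19853403] [3.13126452e+00 2.54415355e-01 3.04029693e-04]
[0.4675181  0.1475016  0.19745683] [ 3.13058398  0.25443457 -0.00390682]
[0.46729557 0.14740736 0.19696154] [ 3.13034828  0.25456917 -0.00583574]
```

View pics/w3b.png

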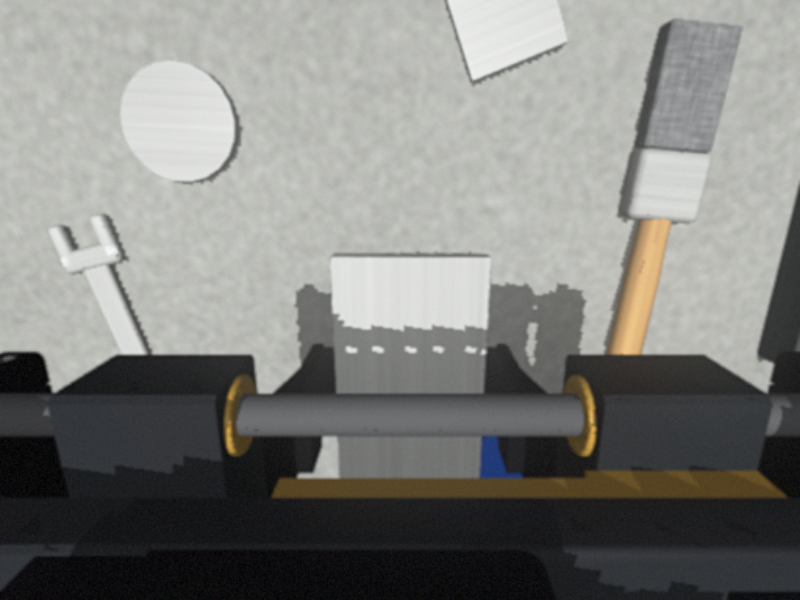

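Blank held: far end at (332–490, 255) in the enlarged view, centred between the fingers. I'll compute its pose in the tool frame and the targets over the nest.

```bash
python3 - <<'E'
from h import *
np.set_printoptions(precision=4,suppress=True)
g=cv2.cvtColor(cv2.imread("pics/w3.png"),6).astype(float)
for row in(175,190,200,215,228):
    d=np.gradient(g[row-1:row+2,195:330].mean(0));i=[k+195 for k in range(1,134) if abs(d[k])>12 and abs(d[k])>=abs(d[k-1]) and abs(d[k])>abs(d[k+1])];print(row,i)
for c in(225,260,300):print(c,[(y,int(g[y,c-3:c+4].mean())) for y in range(157,170)])
p,q=tool();print(p,q.as_rotvec())
P=r.camera_params("wrist");T=np.eye(4);T[:3,:3]=q.as_matrix();T[:3,3]=p
Q=dict(camera_matrix=P["camera_matrix"],pose=np.linalg.inv(T)@P["pose"])
print(cast(Q,np.array([(332,256),(490,256),(335,345),(486,345)])/1.5625-.3,.0635))
E
```

```text
175 [211, 313]
190 [212, 312]
200 [212, 217, 312]
215 []
228 [214, 310]
225 [(157, 183), (158, 183), (159, 185), (160, 186), (161, 172), (162, 133), (163, 129), (164, 173), (165, 217), (166, 226), (167, 225), (168, 224), (169, 224)]
260 [(157, 189), (158, 190), (159, 191), (160, 189), (161, 170), (162, 126), (163, 118), (164, 159), (165, 212), (166, 225), (167, 223), (168, 222), (169, 221)]
300 [(157, 190), (158, 190), (159, 190), (160, 187), (161, 170), (162, 135), (163, 116), (164, 155), (165, 212), (166, 223), (167, 220), (168, 220), (169, 220)]
[0.4673 0.1475 0.1968] [ 3.1304  0.2546 -0.0063]
[[ 0.0459 -0.0259  0.0635]
 [ 0.0459  0.0288  0.0635]
 [ 0.013  -0.0264  0.0635]
 [ 0.0129  0.0289  0.0635]]
```

```bash
cat >> h.py <<'E'
NEST=np.array([.5348,-.1467,.036]);YAW=np.radians(7.74)
CT=np.array([.0009,0,.0675])
def goal(xn,zn,th,yn=0.):
    "rows' shift and turn that bring the held blank's centre to xn,yn,zn (m, nest) tilted th deg"
    N=R.from_euler("Z",YAW);q=N*R.from_euler("X",np.pi)*R.from_euler("Y",th,degrees=True)
    return rel(NEST+N.apply([xn,yn,zn])-q.apply(CT),q)
def corner(g,h,th,s=0):
    "centre when lower end corner is g from end wall, h above floor, drawn out by s along its length"
    c,n=np.cos(np.radians(th)),np.sin(np.radians(th))
    return -.0465+g+(.045+s)*c-.004*n, h+(.045+s)*n+.004*c
def now():
    "blank pose in nest by the measured TCP: x,y,z mm, tilt, yaw deg, force in nest axes"
    s=r.read_state();p,q=tool(s);N=R.from_euler("Z",YAW)
    b=N.inv().apply(p+q.apply(CT)-NEST)*1e3
    M=(N.inv()*q*R.from_euler("X",np.pi).inv()).as_matrix()
    M=(N.inv()*q).as_matrix()
    return b.round(1),np.degrees([np.arcsin(M[2,0]),np.arctan2(M[1,0],M[0,0]),np.arcsin(M[2,1])]).round(2),N.inv().apply(s["contact_force"]).round(1),round(s["time"],2),round(s["width"],4)
E
python3 - <<'E'
from h import *
x,z=corner(.001,.0005,12,.024);print(x,z);print(goal(x,z+.05,12));print(now())
E
```

```text
0.02116053768736156 0.01875849706936062
(array([0.0339, 0.4018, 0.0351]), array([-0.0014,  0.1359,  0.0173]))
(array([-26.6, 300.5,  93.3]), array([-0.23,  1.56,  0.03]), array([ 0.4, -0.1, -4. ]), 5.02, 0.0555)
```

```bash
python3 -m handwheel '[[[0.034,0.05,0],[0,0,0.017]],[[0.034,0.1,0],[0,0,0.017]],[[0.034,0.15,0],[0,0.05,0.017]],[[0.034,0.2,0],[0,0.1,0.017]],[[0.034,0.25,0],[0,0.136,0.017]],[[0.034,0.3,0],[-0.001,0.136,0.017]],[[0.034,0.35,0.02],[-0.001,0.136,0.017]],[[0.034,0.39,0.035],[-0.001,0.136,0.017]],[[0.034,0.4018,0.0351],[-0.001,0.136,0.017]],[[0.034,0.4018,0.0351],[-0.001,0.136,0.017]],[[0.034,0.4018,0.0351],[-0.001,0.136,0.017]],[[0.034,0.4018,0.0351],[-0.001,0.136,0.017]],[[0.034,0.4018,0.0351],[-0.001,0.136,0.017]]]'
python3 - <<'E'
from h import *
im=r.get_image("wrist")[:,:,::-1];cv2.imwrite("pics/w4.png",im)
print(now());x,z=corner(.001,.0005,12,.024);print(goal(x,z+.02,12))
cv2.imwrite("pics/w4b.png",cv2.resize(im,(800,600)))
E
```

```text
time: 6.1
ee_pos: [0.5424, -0.143, 0.1725]
eef_rot: [-3.1, -0.215, -0.332]
contact_force: [0.7, 0.2, -3.9]
width: 0.0551
gripper_force: 30.0
(array([23.4,  2.5, 71. ]), array([12.26,  0.19, -0.1 ]), array([-1. ,  0.1, -3.3]), 6.15, 0.0554)
(array([-0.0116,  0.0032,  0.0413]), array([-0.0016, -0.0029,  0.0021]))
```

View pics/w4b.png

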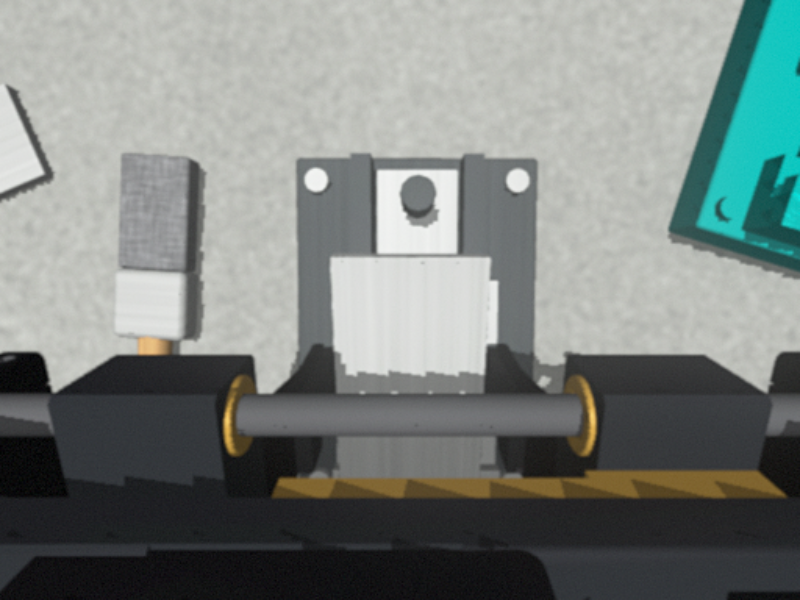

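The die is offset to the right of the blank: die midline at column about 417 against the blank's 410. I'll quantify it from this one image before descending.

```bash
python3 - <<'E'
from h import *
np.set_printoptions(precision=2,suppress=True)
g=cv2.cvtColor(cv2.imread("pics/w4.png"),6).astype(float)
p,q=tool();P=r.camera_params("wrist");T=np.eye(4);T[:3,:3]=q.as_matrix();T[:3,3]=p
Q=dict(camera_matrix=P["camera_matrix"],pose=np.linalg.inv(T)@P["pose"])
N=R.from_euler("Z",YAW)
def edge(row,a,b):
    v=g[row-2:row+3,a:b].mean(0);d=np.abs(np.gradient(v));k=int(d[1:-1].argmax())+1
    return a+k+(d[k+1]-d[k-1])/(2*(2*d[k]-d[k-1]-d[k+1])+1e-9)
for row in(110,130,150,165,185,200):
    l,rr=edge(row,180,200),edge(row,330,355);w=cast(P,[(l,row),(rr,row)],.030)
    print("die",row,round(l,1),round(rr,1),(N.inv().apply(w-NEST)*1e3)[:,:2].ravel(),(N.inv().apply(w.mean(0)-NEST)*1e3)[1])
for row in(125,135,150):
    l,rr=edge(row,232,250),edge(row,285,300);w=cast(P,[(l,row),(rr,row)],.052);print("keeper",row,round(l,1),round(rr,1),(N.inv().apply(w-NEST)*1e3)[:,:2].ravel())
for row in(172,190,215):
    l,rr=edge(row,205,220),edge(row,306,320);w=cast(Q,[(l,row),(rr,row)],.0635);W=p+q.apply(w)
    print("blank",row,round(l,1),round(rr,1),w[:,:2].ravel()*1e3,(N.inv().apply(W.mean(0)-NEST)*1e3))
print(now())
E
```

```text
die 110 189.1 343.6 [114.48  63.24 114.81 -66.49] -1.6252196127093854
die 130 189.2 342.9 [ 97.85  63.4   98.2  -66.24] -1.4235481183418788
die 150 189.5 342.8 [ 81.09  63.3   81.45 -66.49] -1.5975273167385182
die 165 190.0 342.6 [ 68.42  63.01  68.8  -66.55] -1.7680448777563433
die 185 190.2 341.8 [ 51.42  63.07  51.81 -66.25] -1.5894270147260943
die 200 190.3 341.8 [ 38.57  63.11  38.98 -66.43] -1.6604611717744238
keeper 125 240.6 292.7 [ 98.52  18.35  98.63 -21.69]
keeper 135 240.5 292.5 [ 90.91  18.43  91.02 -21.62]
keeper 150 240.6 292.4 [ 79.44  18.37  79.55 -21.62]
blank 172 210.8 313.2 [ 41.47 -26.91  41.43  28.94] [62.13  1.65 83.49]
blank 190 211.9 319.0 [ 31.28 -26.79  31.24  32.63] [52.18 -0.29 81.32]
blank 215 212.9 318.4 [ 16.54 -26.95  16.5   33.04] [37.78 -0.46 78.19]
(array([23.4,  2.5, 71. ]), array([12.26,  0.19, -0.1 ]), array([-1. ,  0.1, -3.3]), 6.15, 0.0554)
```

```bash
echo 'NEST=NEST+R.from_euler("Z",YAW).apply([0,-.0005,0])' >> h.py; python3 - <<'E'
from h import *
x,z=corner(.001,.0005,12,.024);print(goal(x,z+.01,12));print(now())
E
```

```text
(array([-0.0144,  0.0039,  0.0544]), array([-0.0016, -0.0029,  0.0021]))
(array([23.4,  3. , 71. ]), array([12.26,  0.19, -0.1 ]), array([-1. ,  0.1, -3.3]), 6.15, 0.0554)
```

```bash
python3 -m handwheel '[[[-0.005,0.0039,0.01],[-0.0016,-0.0029,0.002]],[[-0.01,0.0039,0.025],[-0.0016,-0.0029,0.002]],[[-0.0144,0.0039,0.04],[-0.0016,-0.0029,0.002]],[[-0.0144,0.0039,0.05],[-0.0016,-0.0029,0.002]],[[-0.0144,0.0039,0.0544],[-0.0016,-0.0029,0.002]],[[-0.0144,0.0039,0.0544],[-0.0016,-0.0029,0.002]],[[-0.0144,0.0039,0.0544],[-0.0016,-0.0029,0.002]],[[-0.0144,0.0039,0.0544],[-0.0016,-0.0029,0.002]]]'
python3 - <<'E'
from h import *
print(now())
for s in(.024,.012):
  x,z=corner(.001,.001,12,s);print(goal(x,z,12))
E
```

```text
time: 6.82
ee_pos: [0.5415, -0.1484, 0.131]
eef_rot: [-3.105, -0.206, -0.328]
contact_force: [-0.7, 0.1, -5.2]
width: 0.0554
gripper_force: 30.0
(array([21.4, -2.2, 29.2]), array([12.06, -0.16,  0.06]), array([-0.7,  0.2, -5.2]), 6.82, 0.0554)
(array([-0.003 , -0.0028,  0.0129]), array([ 0.001 , -0.0007, -0.0017]))
(array([-0.019 , -0.0027,  0.0129]), array([ 0.001 , -0.0007, -0.0017]))
```

```bash
python3 -m handwheel '[[[0,0,0],[0,0,0]],[[0,0,0],[0,0,0]],[[0,0,0],[0,0,0]],[[0,0,0],[0,0,0]]]' >/dev/null
python3 -c "
from h import *
print(now())"
python3 -m handwheel '[[[0,0,0],[0,0,0]],[[0,0,0],[0,0,0]],[[0,0,0],[0,0,0]],[[0,0,0],[0,0,0]],[[0,0,0],[0,0,0]],[[0,0,0],[0,0,0]]]' >/dev/null
python3 -c "
from h import *
print(now())
for s in(.024,.012):
  x,z=corner(.001,.001,12,s);print(goal(x,z,12))"
```

```text
(array([20.9, -2.2, 28.9]), array([12.01, -0.18,  0.04]), array([ 0.1, -0.6, -3.9]), 7.15, 0.0553)
(array([20.8, -2.1, 28.6]), array([11.99, -0.17,  0.03]), array([ 0.3,  0.2, -4.1]), 7.65, 0.0556)
(array([-0.0022, -0.0027,  0.0123]), array([ 0.0008,  0.0001, -0.0019]))
(array([-0.0182, -0.0027,  0.0123]), array([ 0.0008,  0.0001, -0.0019]))
```

```bash
python3 -m handwheel '[[[-0.001,-0.0014,0.003],[0.0008,0,-0.0019]],[[-0.0022,-0.0027,0.006],[0.0008,0,-0.0019]],[[-0.0022,-0.0027,0.009],[0.0008,0,-0.0019]],[[-0.0022,-0.0027,0.009],[0.0008,0,-0.0019]],[[-0.0022,-0.0027,0.009],[0.0008,0,-0.0019]],[[-0.0022,-0.0027,0.009],[0.0008,0,-0.0019]],[[-0.0022,-0.0027,0.009],[0.0008,0,-0.0019]],[[-0.0022,-0.0027,0.009],[0.0008,0,-0.0019]]]' >/dev/null
python3 -c "
from h import *
im=r.get_image('wrist')[:,:,::-1];cv2.imwrite('pics/w5.png',im);cv2.imwrite('pics/w5b.png',cv2.resize(im,(800,600)))
im=r.get_image('side')[:,:,::-1];cv2.imwrite('pics/s5.png',im)
print(now())
for s in(.024,.012):
  x,z=corner(.001,.001,12,s);print(goal(x,z,12))"
```

```text
(array([20.7, -0.1, 21.8]), array([12., -0.,  0.]), array([-0.2, -0.6, -3.6]), 8.42, 0.0555)
(array([-0.    , -0.0001,  0.0034]), array([ 0.    , -0.0001, -0.    ]))
(array([-0.016 , -0.0001,  0.0034]), array([ 0.    , -0.0001, -0.    ]))
```

View pics/w5b.png

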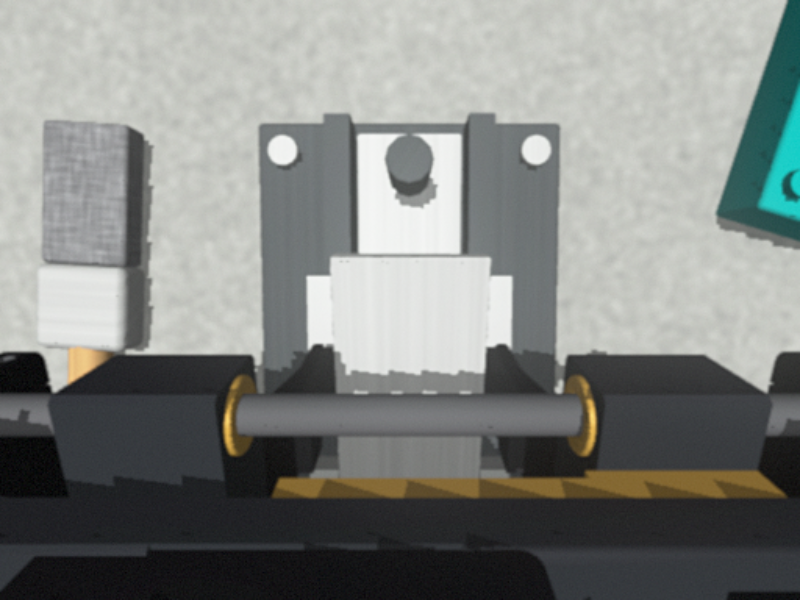

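Well centred now: keeper, walls and blank mid-columns all at about 410. Next, insert along the blank's own axis.

```bash
python3 -m handwheel '[[[0,0,0.0034],[0,0,0]],[[-0.004,0,0.0034],[0,0,0]],[[-0.008,0,0.0034],[0,0,0]],[[-0.012,0,0.0034],[0,0,0]],[[-0.016,0,0.0034],[0,0,0]],[[-0.019,0,0.0034],[0,0,0]],[[-0.022,0,0.0034],[0,0,0]],[[-0.025,0,0.0034],[0,0,0]],[[-0.028,0,0.0034],[0,0,0]],[[-0.028,0,0.0034],[0,0,0]],[[-0.028,0,0.0034],[0,0,0]],[[-0.028,0,0.0034],[0,0,0]]]' >/dev/null
python3 -c "
from h import *
print(now())
x,z=corner(.001,.001,12,0);print(x,z,goal(x,z,12))"
```

```text
(array([ 0.8, -0.1, 14.9]), array([12.02,  0.  ,  0.  ]), array([ 0.6, -0.3, -3.9]), 9.42, 0.0552)
-0.0023150047302497824 0.014268616489734393 (array([-0.0042, -0.0001, -0.    ]), array([ 0.    , -0.0002,  0.    ]))
```

```bash
python3 -m handwheel '[[[-0.002,0,0],[0,0,0]],[[-0.004,0,0],[0,0,0]],[[-0.005,0,0],[0,0,0]],[[-0.006,0,0],[0,0,0]],[[-0.006,0,0],[0,0,0]],[[-0.006,0,0],[0,0,0]]]' >/dev/null
python3 -c "
from h import *
print(now())"
```

```text
(array([-1.5, -0. , 14.9]), array([12.27,  0.05,  0.05]), array([ 5.9,  0.4, -4.2]), 9.92, 0.0556)
```

End wall contacted (about 6 N along the nest). Now lay it down, pivoting about that end.

```bash
python3 -c "
from h import *
for th,h in((12,.001),(9,.001),(6,.001),(3,.001),(1,.001),(0,.001),(0,0)):
  x,z=corner(.004,h,th,0);print(th,*goal(x,z,th))"
```

```text
12 [0.003  0.     0.0014] [ 0.0004 -0.003   0.0006]
9 [0.0079 0.     0.0047] [ 0.0005 -0.0363  0.0006]
6 [0.0126 0.     0.0082] [ 0.0005 -0.0696  0.0006]
3 [0.0172 0.     0.0119] [ 0.0005 -0.103   0.0005]
1 [0.0201 0.     0.0145] [ 0.0005 -0.1252  0.0005]
0 [0.0215 0.     0.0158] [ 0.0005 -0.1363  0.0005]
0 [0.0212 0.     0.0171] [ 0.0005 -0.1363  0.0005]
```

```bash
python3 -m handwheel '[[[0.003,0,0.0014],[0,-0.003,0]],[[0.0046,0,0.0025],[0,-0.014,0]],[[0.0079,0,0.0047],[0,-0.0363,0]],[[0.0103,0,0.0065],[0,-0.053,0]],[[0.0126,0,0.0082],[0,-0.0696,0]],[[0.0149,0,0.01],[0,-0.086,0]],[[0.0172,0,0.0119],[0,-0.103,0]],[[0.0187,0,0.0132],[0,-0.114,0]],[[0.0201,0,0.0145],[0,-0.1252,0]],[[0.0215,0,0.0158],[0,-0.1363,0]],[[0.0215,0,0.0158],[0,-0.1363,0]],[[0.0215,0,0.0158],[0,-0.1363,0]],[[0.0215,0,0.0158],[0,-0.1363,0]]]' >/dev/null
python3 -c "
from h import *
print(now(),goal(.001,.004,0))"
```

```text
(array([-0.1, -0. ,  4.1]), array([-0.26, -0.01, -0.  ]), array([-0.2,  0.7, -0.8]), 11.0, 0.0555) (array([ 0.001 , -0.    ,  0.0001]), array([-0.    ,  0.0029, -0.0001]))
```

Level at z≈4 mm, with its weight now mostly carried by the die. A slight press down, then release and look.

```bash
python3 -m handwheel '[[[0,0,0.0012],[0,0.002,0]],[[0,0,0.0012],[0,0.002,0]],[[0,0,0.0012],[0,0.002,0]]]'
python3 -m handwheel '[[[0,0,0],[0,0,0]],[[0,0,0],[0,0,0]],[[0,0,0],[0,0,0]],[[0,0,0],[0,0,0]],[[0,0,0],[0,0,0]],[[0,0,0],[0,0,0]]]' -1
python3 -m handwheel '[[[0,0,-0.02],[0,0,0]],[[0,0,-0.05],[0,0,0]],[[0,0,-0.09],[0,0,0]],[[0,0,-0.13],[0,0,0]],[[0,0,-0.14],[0,0,0]],[[0,0,-0.14],[0,0,0]],[[0,0,-0.14],[0,0,0]]]'
python3 -c "
from h import *
import pickle
print(now());pickle.dump((r.camera_params('wrist'),tool()[0]),open('d6.pkl','wb'))
im=r.get_image('wrist')[:,:,::-1];cv2.imwrite('pics/w6.png',im);cv2.imwrite('pics/w6b.png',cv2.resize(im,(800,600)))"
```

```text
time: 11.25
ee_pos: [0.5341, -0.1473, 0.1075]
eef_rot: [3.134, 0.212, -0.003]
contact_force: [-3.8, 2.0, 7.2]
width: 0.0551
gripper_force: 30.0
time: 11.75
ee_pos: [0.5344, -0.1474, 0.1065]
eef_rot: [3.134, 0.212, -0.003]
contact_force: [-0.0, -0.2, 0.2]
width: 0.084
gripper_force: 0.0
time: 12.33
ee_pos: [0.5342, -0.1473, 0.2113]
eef_rot: [3.134, 0.212, -0.003]
contact_force: [-0.9, 0.2, -0.6]
width: 0.0868
gripper_force: 0.0
(array([ 1.000e-01, -0.000e+00,  1.078e+02]), array([-0.11, -0.01,  0.  ]), array([-0.9,  0.3, -0.6]), 12.33, 0.0868)
```

View pics/w6b.png

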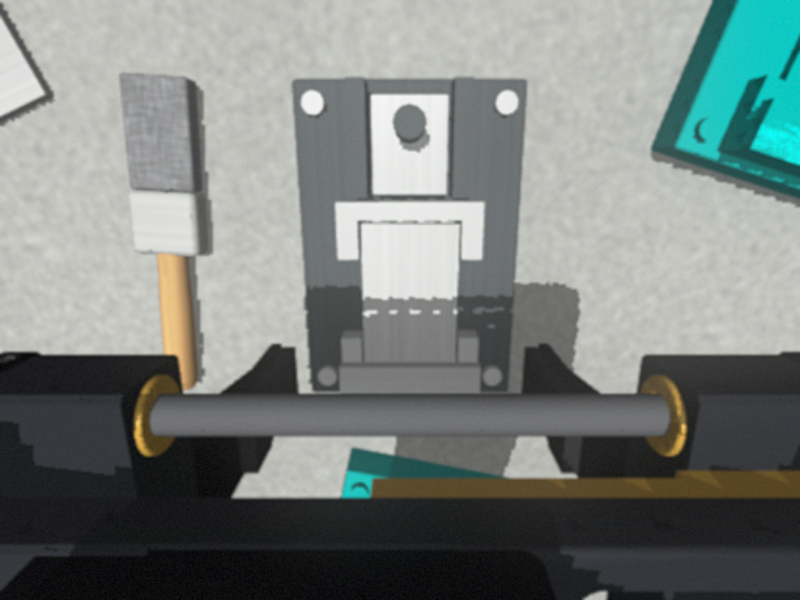

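The blank lies flush in the nest: columns 360–460 between the walls, far edge at row 223 with a small gap to the end wall. The keeper is still back, with its post at (410,122). Go for the post.

```bash
python3 -c "
from h import *
import pickle
P,_=pickle.load(open('d6.pkl','rb'));N=R.from_euler('Z',YAW)
g=cv2.cvtColor(cv2.imread('pics/w6.png'),6)
L=lambda u,z:(N.inv().apply(cast(P,np.array([u])/1.5625-.3,z)[0]-NEST)*1e3).round(1)
print('post',L((410,122.5),.08),'blank end',L((360,223),.044),L((460,223),.044),'wall in',L((410,219),.044),'lead',L((410,196),.052),'lip',L((410,364),.057))
q=N*R.from_euler('X',np.pi)
for x in(.095,.1): print(rel(NEST+N.apply([x,0,.094]),q))
"
```

```text
post [94.9 -1.1 44. ] blank end [45.1 27.1  8. ] [ 45.1 -29.3   8. ] wall in [47.3 -1.1  8. ] lead [60.4 -1.1 16. ] lip [-35.4  -1.   21. ]
(array([0.1286, 0.0003, 0.1066]), array([-0.0005,  0.0024, -0.    ]))
(array([0.1353, 0.0003, 0.1066]), array([-0.0005,  0.0024, -0.    ]))
```

```bash
python3 -m handwheel '[[[0.05,0,0],[0,0.0024,0]],[[0.1,0,0],[0,0.0024,0]],[[0.12,0,0],[0,0.0024,0]],[[0.1275,0,0.02],[0,0.0024,0]],[[0.1275,0,0.05],[0,0.0024,0]],[[0.1275,0,0.08],[0,0.0024,0]],[[0.1275,0,0.1],[0,0.0024,0]],[[0.1275,0,0.1066],[0,0.0024,0]],[[0.1275,0,0.1066],[0,0.0024,0]],[[0.1275,0,0.1066],[0,0.0024,0]],[[0.1275,0,0.1066],[0,0.0024,0]]]'
python3 -m handwheel '[[[0,0,0],[0,0,0]],[[0,0,0],[0,0,0]],[[0,0,0],[0,0,0]],[[0,0,0],[0,0,0]],[[0,0,0],[0,0,0]],[[0,0,0],[0,0,0]],[[0,0,0],[0,0,0]],[[0,0,0],[0,0,0]],[[0,0,0],[0,0,0]],[[0,0,0],[0,0,0]],[[0,0,0],[0,0,0]],[[0,0,0],[0,0,0]],[[0,0,0],[0,0,0]],[[0,0,0],[0,0,0]]]' 1
python3 -c "
from h import *
N=R.from_euler('Z',YAW);print(now(),N.inv().apply(tool()[0]-NEST))
print(rel(NEST+N.apply([.072,0,.094]),N*R.from_euler('X',np.pi)))"
```

```text
time: 13.3
ee_pos: [0.6294, -0.1346, 0.1321]
eef_rot: [3.134, 0.212, 0.005]
contact_force: [0.1, -0.7, 1.1]
width: 0.0875
gripper_force: 0.0
time: 14.47
ee_pos: [0.6292, -0.1343, 0.1315]
eef_rot: [-3.134, -0.212, -0.003]
contact_force: [-0.7, 0.9, 0.3]
width: 0.0149
gripper_force: 30.0
(array([96.2,  0.1, 28. ]), array([ 0.12, -0.  , -0.01]), array([-0.6,  1. ,  0.3]), 14.47, 0.0149) [9.51672988e-02 5.12648529e-05 9.54625920e-02]
(array([-0.0309,  0.0001,  0.0019]), array([-0.0001, -0.0013, -0.    ]))
```

Post gripped. Slide in toward the end stop.

```bash
python3 -m handwheel '[[[-0.002,0,0],[0,0,0]],[[-0.005,0,0],[0,0,0]],[[-0.008,0,0],[0,0,0]],[[-0.011,0,0],[0,0,0]],[[-0.014,0,0],[0,0,0]],[[-0.017,0,0],[0,0,0]],[[-0.02,0,0],[0,0,0]],[[-0.023,0,0],[0,0,0]],[[-0.025,0,0],[0,0,0]],[[-0.027,0,0],[0,0,0]],[[-0.028,0,0],[0,0,0]],[[-0.028,0,0],[0,0,0]],[[-0.028,0,0],[0,0,0]]]'
python3 -m handwheel '[[[-0.001,0,0],[0,0,0]],[[-0.002,0,0],[0,0,0]],[[-0.003,0,0],[0,0,0]],[[-0.004,0,0],[0,0,0]],[[-0.005,0,0],[0,0,0]],[[-0.006,0,0],[0,0,0]],[[-0.006,0,0],[0,0,0]],[[-0.006,0,0],[0,0,0]]]'
python3 -c "
from h import *
N=R.from_euler('Z',YAW);print(now(),N.inv().apply(tool()[0]-NEST))"
```

```text
time: 15.55
ee_pos: [0.6081, -0.1372, 0.1315]
eef_rot: [-3.134, -0.212, -0.002]
contact_force: [1.6, 0.6, -1.3]
width: 0.0151
gripper_force: 30.0
time: 16.22
ee_pos: [0.606, -0.1374, 0.1315]
eef_rot: [-3.134, -0.213, -0.012]
contact_force: [7.7, 1.0, -6.5]
width: 0.0151
gripper_force: 30.0
(array([73.2,  0.1, 28. ]), array([0.44, 0.03, 0.01]), array([ 7.8, -0. , -6.5]), 16.22, 0.0151) [7.18322139e-02 8.69882029e-05 9.55063678e-02]
```

```bash
python3 -m handwheel '[[[-0.001,0,0],[0,0,0]],[[-0.002,0,0],[0,0,0]],[[-0.003,0,0],[0,0,0]],[[-0.003,0,0],[0,0,0]],[[-0.003,0,0],[0,0,0]]]'
python3 -m handwheel '[[[0.002,0,0],[0,0,0]],[[0.005,0,0],[0,0,0]],[[0.005,0,0],[0,0,0]]]'
python3 -m handwheel '[[[0,0,0],[0,0,0]],[[0,0,0],[0,0,0]],[[0,0,0],[0,0,0]],[[0,0,0],[0,0,0]],[[0,0,0],[0,0,0]],[[0,0,0],[0,0,0]],[[0,0,0],[0,0,0]],[[0,0,0],[0,0,0]],[[0,0,0],[0,0,0]],[[0,0,0],[0,0,0]]]' -1
python3 -m handwheel '[[[0,0,-0.03],[0,0,0]],[[0,0,-0.07],[0,0,0]],[[-0.02,0,-0.11],[0,0,0]],[[-0.05,0,-0.13],[0,0,0]],[[-0.05,0,-0.13],[0,0,0]],[[-0.05,0,-0.13],[0,0,0]],[[-0.05,0,-0.13],[0,0,0]]]'
python3 -c "
from h import *
P=r.camera_params('wrist')
im=r.get_image('wrist')[:,:,::-1];cv2.imwrite('pics/w7b.png',cv2.resize(im,(800,600)))
import pickle;pickle.dump(P,open('d7.pkl','wb'))"
```

```text
time: 16.63
ee_pos: [0.6057, -0.1374, 0.1316]
eef_rot: [-3.134, -0.213, -0.02]
contact_force: [13.3, 2.1, -11.4]
width: 0.0153
gripper_force: 30.0
time: 16.88
ee_pos: [0.6063, -0.1374, 0.1315]
eef_rot: [-3.134, -0.213, -0.006]
contact_force: [6.2, 1.8, -3.6]
width: 0.0153
gripper_force: 30.0
time: 17.72
ee_pos: [0.6054, -0.1377, 0.1314]
eef_rot: [-3.134, -0.212, -0.003]
contact_force: [-0.5, -0.1, 0.7]
width: 0.0738
gripper_force: 0.0
time: 18.3
ee_pos: [0.568, -0.1426, 0.2284]
eef_rot: [-3.134, -0.212, -0.003]
contact_force: [-0.1, -0.4, -0.5]
width: 0.0869
gripper_force: 0.0
```

View pics/w7b.png

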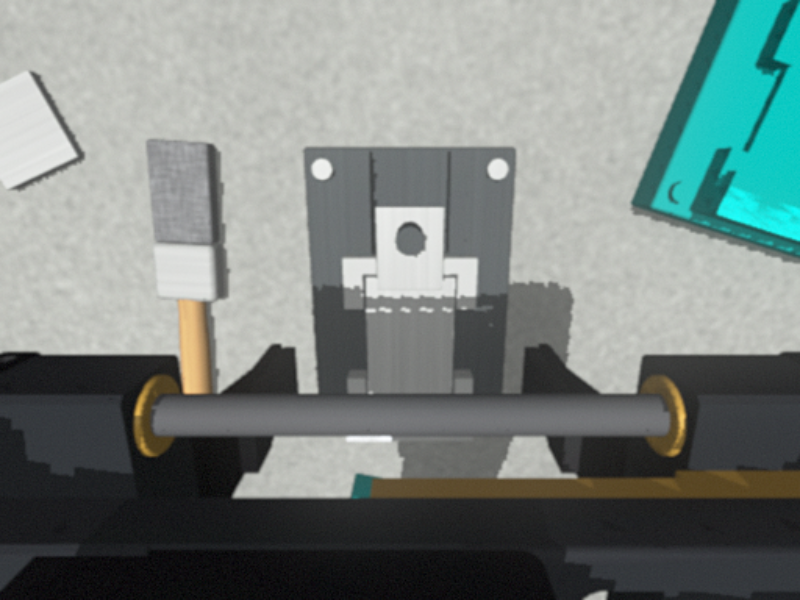

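The keeper (376–444, 207–292) now overlaps the blank's end, and the blank is still flush in the nest. One quick numeric check, then hand in.

```bash
python3 -c "
from h import *
import pickle
P=pickle.load(open('d7.pkl','rb'));N=R.from_euler('Z',YAW)
L=lambda u,z:(N.inv().apply(cast(P,np.array([u])/1.5625-.3,z)[0]-NEST)*1e3).round(1)
a=L((410,237.5),.08),L((410,292),.052);print('post',a[0],'lead',a[1],'blank end',L((410,275),.044))
if abs(a[0][0]-72)<4: print(r.job_done())
"
```

```text
post [74.3 -1.  44. ] lead [37.2 -0.9 16. ] blank end [46.  -0.9  8. ]
the job is handed in; nothing more can be done
None
```

I seated the long blank flat in the nest with one end under the lip, slid the keeper to its stop over the free end, let go, and handed the job in at about 18 s. The last camera check put the keeper within about 2 mm of fully in; the hand-in returned no verdict.

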